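# Put the membrane box away in the dry box

### The arm

A 6-joint arm with a two-finger parallel gripper is mounted at the origin on a cart in front of the work surface, level with it; the furniture and walls round the work are solid. World frame = base frame: x ahead of the robot, y to its left, z up, the work surface at z = 0. Lengths are in m, angles in rad, forces in N, time in s.
With the tool pointing down it reaches from about 0.3 to 0.825 m from the base axis. Payload 5.4 kg.
Tool frame: the origin (TCP) lies at the very end of the fingers, on their centre line; the grasp point (between the pads) lies 19 mm behind it (manip.grip_depth is the distance from the TCP to the grasp point, in m); z points along the fingers, y is the direction in which the jaws open and shut (so a half turn about z gives the same grasp; the last joint's range is limited). The gripper opens to 92 mm and grips with 3 to 60 N. Pads are 20 mm wide; open, the fingers measure 128 mm over their backs; the gripper's body (75 mm by 189 mm) begins 69 mm behind the grasp point.
Start: joints at [-1.513, 0.158, 1.597, -0, 1.386, -0.21], TCP at [0.152, -0.554, 0.215] pointing down, gripper open.
Joint ranges: [-2.91, 2.91], [-0.94, 2.29], [0.18, 2.7], [-1.29, 4.43], [0.17, 2.64], [-3, 3]. Speed limits (rad/s): [2.57, 2.57, 3.14, 3.14, 3.14, 3.14].

### API

Orientations are given as a 3x3 rotation matrix whose columns are the frame's x, y, z axes.
In Python, from station import sensors, viewer, workorder, manip gives the robot as it stands.
- The arm moves only by the tool drive_tool, never from a script. Its argument "commands" is one flat list of numbers, 7 for each row, row after row: the shift along the tool's x, y, z in cm, then the turn, a rotation vector about the tool's x, y, z in rad, then the opening, from 0 (shut) to 1 (fully open). A call has 1 to 20 rows; each row shifts and turns the commanded pose from where the row before left it, along the tool's axes as they then stand; what a row does not reach is not made up. A row lasts 1/12 s, in which the tool goes at most 41.7 mm and 7.16 degrees, less where a joint would pass 70% of its speed; a pose out of reach is approached as far as the arm can. A call is refused whole if a number of a shift passes 4.17 or a number of a turn 0.125, either way. A call with a gripper value outside its range is refused whole. The fingers move at their own pace and stop on an object; "newtons" is the grip in N (left out, the last holds). Time passes only in rows, so rows that do not move let the fingers close. It gives the time, the measured TCP pose, the force and the opening at its end, in the units of the state.
- sensors.get_state(): the state, without advancing time (a new reading comes with each control period).
- viewer.read_camera(name): name is "side" or "top"; returns the picture (420x560x3 uint8, red, green, blue); there is no depth.
- viewer.camera_params(name): a dict with "fovy" (degrees; the focal length in pixels is half the picture's height over the tangent of half this angle, whatever the lens; pixels are square), "cx", "cy" (the principal point, pixels), "k1" (the pictures are not rectified: a ray, as slopes to the right and down, at radius r is drawn at 1 + k1 r^2 times it, then the intrinsics apply), "rvec" (rotation vector, rad) and "tvec" (3), from world to camera coordinates, as OpenCV has them. Camera axes: x right, y down, z forward; pixel columns grow to the right and rows downward; lengths in m; the calibration is good to about 2 mm. A picture is of the moment at which its call begins. camera_params takes no time and is no camera call.
- workorder.finish_job(): hands the job in, once; it reports no verdict.
The state is a dict: "time_s": time; "qpos": joint angles; "joint_velocities": joint speeds; "effort": joint torques, N m; "ee_pos": TCP position; "eef_rot": TCP orientation; "ft_force": force on the tool from outside, world axes, zero at the start; "ft_torque": the same for the moment, N m; "finger_gap": opening from 0.0 (shut) to 1.0 (fully open).
Only numpy, scipy, OpenCV 4.12 (cv2) and the standard library are available. Lean on these libraries where they do the work, as an engineer would, in place of code of your own. Each camera call takes 0.05 s, during which the arm holds its last target. There are 200 camera calls.

### The job

Put the blue-lidded membrane box that waits on the loading shelf of the clear dry box away with its mate: slide it across the shelf until it is squarely in front of the bay in which the other blue-lidded box stands, push it on through that bay's hanging flap until it tips over the sill and slides down inside, and draw back so that the flap hangs shut behind it. Only push it with the fingertips, flat on the shelf; do not pick it up. Leave the steel plate in the other bay and the things on the bench where they are.

Things in the scene. Friction and masses are not known exactly. Their poses are not given: they have to be found in the camera images.
- dry_box: Fixed two-bay dry box, 252 mm wide: clear panes in an aluminium frame behind an open white loading shelf on a grey plinth. Origin on the bench (z = 0), midway between the flaps and in the plane they hang in; x points level into the box, y to the left bay, z up. The slippery shelf is level at z = 70 mm from x = -165 mm to the sill at x = -12 mm; rails 14 mm high edge it at y = +-119 mm.
- left_bay (a point): Middle of the left bay's mouth, at shelf height (70 mm above the bench), in the flap plane, at y = +61.5 mm of the dry box. The bay runs straight back, 116 mm wide (walls 58 mm either side), parted from the other by a wall with an 8 mm wide post at x = -7 to +7 mm. A slippery ramp falls at 34 degrees from the sill (x = -12 mm), easing to the bay floor (x = 108 mm, z = 10 mm).
- right_bay (a point): Middle of the right bay's mouth, at y = -61.5 mm of the dry box; otherwise the same.
- header (a point): Middle of the top of the aluminium header bar over both mouths, 142 mm above the bench, 72 mm above the shelf. The bar runs from z = 135 to 142 mm and x = -6 to +6 mm of the dry box; behind it lies the clear roof, 140 mm high, with a round dial 11 mm high at its far right.
- flap_left (a joint): Gravity flap of the left bay: grey plate 106 mm wide, 4 mm thick, with an aluminium weight strip along its lower edge. Hangs from a level hinge at z = 132 mm in the plane x = 0, lower edge 2 mm above shelf height. Opens only inward (lower edge to +x and up) and falls shut by itself; 70 g, it yields to less than 1 N. Value in rad: 0 shut, grows as it is pushed in, at most 1.35.
- flap_right (a joint): Gravity flap of the right bay; otherwise the same as the left one.
- membrane_box: The box to be put away: closed flat plastic box, white base, blue lid with a blank white label, 90 x 90 mm, 24 mm high, 0.17 to 0.35 kg. Stands loose on the loading shelf in front of the wall between the bays, a little askew. Origin at the centre of its underside, x and y square to its sides, z up. Slides down the ramp by itself once its centre is past the sill.
- stored_box: Its mate, an equal blue-lidded box (90 x 90 x 24 mm, loose), standing at the far end of the floor of one of the two bays; origin at the centre of its underside. The sign of its y in the dry box frame tells the bay. There is room for the other box in front of it; a bump from the box sliding in does no harm.
- end_plate: Loose steel plate, 92 x 92 x 11 mm, with four bolt holes, lying at the far end of the other bay; origin at the centre of its underside. To be left alone.
- tape_roll: Bystander: roll of black tape, 93 mm across, 19 mm high, on the bench to the right.
- marker_1: Bystander: white marker pen with a blue cap, 132 mm long, on the bench to the right.
- vial_1: Bystander: standing sample vial with a black cap, 27 mm across, 50 mm high.
- vial_2: Bystander: standing sample vial with a white cap, 27 mm across, 50 mm high.
- spanner: Bystander: small spanner, 128 mm long, at the front of the bench to the right.
- syringe: Bystander: clear plastic syringe without needle, 94 mm long, on the bench to the left of the dry box.

How it is judged:
On the way:
1. the membrane box, on the shelf in front of its mate's bay, pushes that bay's flap open (((y of stored_box in the frame of dry_box above 0 m and y of membrane_box in the frame of dry_box between 0.046 and 0.077 m and value of joint flap_left above 0.25 rad and x of membrane_box in the frame of dry_box between -0.08 and 0.03 m) or (y of stored_box in the frame of dry_box below 0 m and y of membrane_box in the frame of dry_box between -0.077 and -0.046 m and value of joint flap_right above 0.25 rad and x of membrane_box in the frame of dry_box between -0.08 and 0.03 m))), for 0.05 s.
At the end, for the whole second after the job is handed in: The membrane box rests right way up inside its mate's bay, below shelf height, its centre over 50 mm behind the flap plane and within 15.5 mm of the bay's centre line; both flaps hang shut (within 0.06 rad); the mate stands on the bay floor; the steel plate moved under 8 mm (((y of stored_box in the frame of dry_box above 0 m and y of membrane_box in the frame of dry_box between 0.046 and 0.077 m) or (y of stored_box in the frame of dry_box below 0 m and y of membrane_box in the frame of dry_box between -0.077 and -0.046 m)) and x of membrane_box in the frame of dry_box above 0.05 m and height (world z) of membrane_box between 0.002 and 0.055 m and angle between membrane_box's own z axis and vertical below 0.7 rad and value of joint each of flap_left, flap_right below 0.06 rad and linear speed of each of membrane_box, stored_box below 0.01 m/s and x of stored_box in the frame of dry_box above 0.15 m and height (world z) of stored_box below 0.015 m and distance of end_plate from where it was at the start of the episode below 0.008 m); the robot touches nothing.
It fails at once if the membrane box is lifted (its underside's centre more than 18 mm above the shelf) or falls onto the bench (height (world z) of membrane_box above 0.088 m or (height (world z) of membrane_box below 0.06 m and x of membrane_box in the frame of dry_box below -0.02 m)).
It fails at once if the membrane box is tipped (more than 0.2 rad) on the shelf before it reaches the sill (angle between membrane_box's own z axis and vertical above 0.2 rad and x of membrane_box in the frame of dry_box below -0.03 m).
It fails at once if the steel plate is shoved (more than 8 mm) (distance of end_plate from where it was at the start of the episode above 0.008 m).
It fails at once if a thing on the bench is disturbed (moved more than 20 mm) (distance of any of tape_roll, marker_1, vial_1, vial_2, spanner, syringe from where it was at the start of the episode above 0.02 m).
It also fails if it takes over 40 s, if anything falls off the work surface, if the arm or the gripper's body presses on something with over 40 N, if the wrist force passes 120 N, or if a joint passes its speed limit or range.

## Working session

There is one attempt and no reset: what is moved stays moved. The work goes in short steps, Python scripts to look and compute and a tool call to move; the robot and the scene stay as the last step left them, time stands still between calls to the robot, and variables do not carry over. Pictures are saved under pics/ and viewed, about 8 in all and at most 12, crops included, and the job is handed in when it is done.

Besides the shell and the picture viewer there is one more tool, called after ">>>" as name(argument=value, ...) on one line, values as JSON. drive_tool: Moves the arm, as the interface text tells. Its arguments: {"type":"object","properties":{"commands":{"type":"array","items":{"type":"number"}},"newtons":{"type":"number"}},"required":["commands"]}

```bash
mkdir -p pics; ls; cat > h.py <<'E'
import numpy as np, cv2
from station import sensors, viewer, workorder, manip
def cam(n):
    p=viewer.camera_params(n); f=210/np.tan(np.radians(p['fovy'])/2)
    return f,p['cx'],p['cy'],p['k1'],cv2.Rodrigues(np.array(p['rvec'],float))[0],np.array(p['tvec'],float)
def ray(n,u,v):
    f,cx,cy,k,R,t=cam(n); d=np.array([(u-cx)/f,(v-cy)/f]); s=d.copy()
    for _ in range(30): s=d/(1+k*(s@s))
    w=R.T@np.array([s[0],s[1],1]); return -R.T@t,w
def onz(n,u,v,z):
    c,w=ray(n,u,v); return c+w*(z-c[2])/w[2]
def proj(n,P):
    f,cx,cy,k,R,t=cam(n); q=R@np.array(P,float)+t; s=q[:2]/q[2]; s=s*(1+k*(s@s)); return s*f+[cx,cy]
def shot(n,name):
    im=viewer.read_camera(n); cv2.imwrite(f'pics/{name}.png',im[:,:,::-1]); return im
E
python3 - <<'E'
from h import *
for n in('top','side'):
    shot(n,n+'0'); print(n,ray(n,280,210),viewer.camera_params(n))
s=sensors.get_state();print(s['time_s'],s['ee_pos'],s['eef_rot'],s['finger_gap'])
E
```

```text
pics
top (array([ 0.28721211, -0.0019126 ,  1.44616892]), array([ 0.20019291,  0.02817145, -0.9794778 ])) {'fovy': 57.0966377088516, 'cx': 283.50571803463106, 'cy': 205.0401024000301, 'k1': 0.02113598354961452, 'rvec': array([ 2.1826148 , -2.01871786,  0.21512566]), 'tvec': array([-0.01946513,  0.58951067,  1.35129467])}
side (array([ 0.57526697, -0.9397768 ,  0.56491078]), array([ 0.00623131,  0.90448693, -0.42664869])) {'fovy': 55.70606818953035, 'cx': 277.65746548994906, 'cy': 205.4725476450708, 'k1': -0.038738899050425254, 'rvec': array([ 2.00015905e+00, -1.47692905e-04,  3.79662293e-04]), 'tvec': array([-0.57564135,  0.1223743 ,  1.08944861])}
0.1 [ 0.15211242 -0.55391498  0.21370926] [[ 9.64347023e-01  2.64640915e-01 -7.60705204e-05]
 [ 2.64640643e-01 -9.64345529e-01  1.74089082e-03]
 [ 3.87352674e-04 -1.69895423e-03 -9.99998482e-01]] 1.0041068369859558
```

View pics/top0.png

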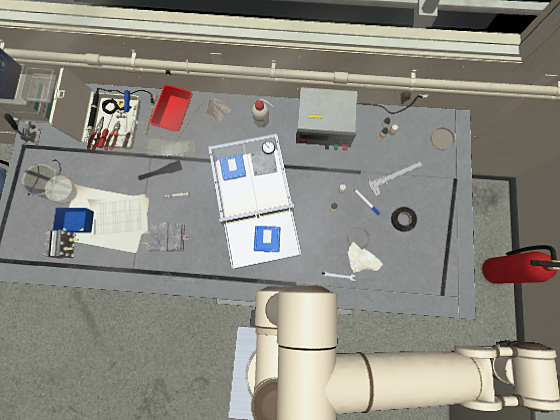

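View pics/side0.png

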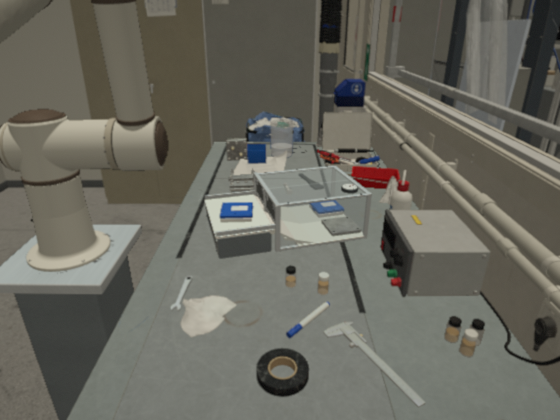

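The top view shows the dry box with its shelf towards the robot. The box waits at about (267,238), its mate is in the left bay at about (232,166), and the steel plate and dial are in the right bay. Next I'll measure corners from an enlarged crop.

```bash
python3 - <<'E'
from h import *
im=cv2.imread('pics/top0.png')
cv2.imwrite('pics/c1.png',cv2.resize(im[128:276,195:310],None,fx=5,fy=4*1.25*0.8,interpolation=cv2.INTER_CUBIC))
for n in('top','side'):
    m=cv2.imread(f'pics/{n}0.png'); hsv=cv2.cvtColor(m,cv2.COLOR_BGR2HSV)
    b=cv2.inRange(hsv,(100,120,80),(125,255,255))
    cs,_=cv2.findContours(b,cv2.RETR_EXTERNAL,cv2.CHAIN_APPROX_NONE)
    for c in cs:
        if cv2.contourArea(c)>150:
            r=cv2.minAreaRect(c); print(n,np.round(r[0],1),np.round(r[1],1),r[2])
            if n=='top':
                bx=cv2.boxPoints(r)
                for z in(.094,.034): 
                    P=np.array([onz(n,*p,z) for p in bx])
                    print(z,P.mean(0).round(4),np.linalg.norm(P[1]-P[0]).round(4),np.linalg.norm(P[2]-P[1]).round(4),np.degrees(np.arctan2(*(P[1]-P[0])[1::-1])).round(1))
            else: print(onz(n,*r[0],.094),onz(n,*r[0],.034))
E
```

```text
top [266.5 238.5] [25. 25.] 90.0
0.094 [0.4581 0.0762 0.094 ] 0.0886 0.0884 -85.5
0.034 [0.4657 0.0796 0.034 ] 0.0925 0.0923 -85.5
top [ 71.5 219. ] [22. 37.] 90.0
0.094 [0.4742 0.7707 0.094 ] 0.1305 0.0797 -85.6
0.034 [0.4825 0.805  0.034 ] 0.1363 0.0832 -85.6
side [236. 210.] [14. 30.] 90.0
[0.45989848 0.05851399 0.094     ] [0.44519907 0.18570888 0.034     ]
side [256. 153.] [18. 16.] 90.0
[0.48906403 0.59346729 0.094     ] [0.47808069 0.78882201 0.034     ]
```

View pics/c1.png

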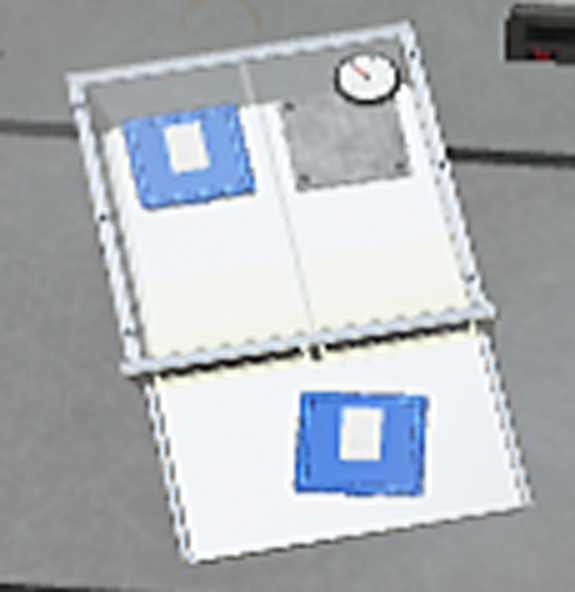

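The crop (5x horizontal, 4x vertical) shows the header bar's ends at about (122,370) and (495,312), and the front corners of the shelf at about (190,562) and (532,505). The box is askew between the bays. I'll compute the frame from these corners and check it with an overlay.

```bash
cat >> h.py <<'E'
def db2w(p,pose):
    x,y,a=pose; c,s=np.cos(a),np.sin(a); return np.array([x+c*p[0]-s*p[1],y+s*p[0]+c*p[1],p[2]])
E
python3 - <<'E'
from h import *
from scipy.optimize import least_squares
pk=lambda a,b:(195+(a+.5)/5-.5,128+(b+.5)/4-.5)
L=onz('top',*pk(122,370),.142);R=onz('top',*pk(495,312),.142)
a=onz('top',*pk(190,562),.070);b=onz('top',*pk(532,505),.070)
c=onz('top',*pk(68,78),.142);d=onz('top',*pk(408,24),.142)
for n,p,q in(('header',L,R),('shelf',a,b),('back',c,d)):
    v=p-q;print(n,p.round(4),q.round(4),'mid',((p+q)/2).round(4),np.linalg.norm(v).round(4),'yaw',np.degrees(np.arctan2(-v[0],v[1])).round(2))
    if n!='header': print(' depth from header',np.linalg.norm(((p+q)/2-(L+R)/2)[:2]))
w=((a+b)/2-(L+R)/2)[:2];print('axis yaw from shelf->header',np.degrees(np.arctan2(-w[1],-w[0])))
w=((c+d)/2-(L+R)/2)[:2];print('axis yaw header->back',np.degrees(np.arctan2(w[1],w[0])))
# blue lid contour in top
hsv=cv2.cvtColor(cv2.imread('pics/top0.png'),cv2.COLOR_BGR2HSV)
m=cv2.inRange(hsv[128:276,195:310],(98,80,60),(125,255,255));m=cv2.morphologyEx(m,cv2.MORPH_CLOSE,np.ones((7,7)))
cs,_=cv2.findContours(m,cv2.RETR_EXTERNAL,cv2.CHAIN_APPROX_NONE)
for k in cs:
    if cv2.contourArea(k)>100:
        mo=cv2.moments(k);u,v=mo['m10']/mo['m00']+195,mo['m01']/mo['m00']+128
        z=.094 if v>220 else .034
        P=np.array([onz('top',q[0][0]+195,q[0][1]+128,z)[:2]*1000 for q in k],np.float32)
        print(u,v,onz('top',u,v,z).round(4),cv2.minAreaRect(P))
E
```

```text
header [0.5022 0.2413 0.142 ] [ 0.5728 -0.01    0.142 ] mid [0.5375 0.1156 0.142 ] 0.2611 yaw 15.69
shelf [0.3472 0.1873 0.07  ] [ 0.4158 -0.0494  0.07  ] mid [0.3815 0.069  0.07  ] 0.2465 yaw 16.15
 depth from header 0.16284070210800994
back [0.7626 0.3099 0.142 ] [0.8328 0.0718 0.142 ] mid [0.7977 0.1908 0.142 ] 0.2482 yaw 16.42
 depth from header 0.27081201522933307
axis yaw from shelf->header 16.655573422365034
axis yaw header->back 16.11977596964564
266.6763202725724 238.63032367972744 [0.4574 0.0755 0.094 ] ((458.146484375, 76.09381103515625), (88.37089538574219, 88.05441284179688), 4.449415683746338)
232.26905514576748 166.74569722514929 [0.7302 0.2345 0.034 ] ((730.0298461914062, 234.61582946777344), (90.6697998046875, 87.93326568603516), 16.431873321533203)
```

```bash
cat >> h.py <<'E'
POSE=(.5415,.116,np.radians(16.2))
def go(p,yaw=0):   # p in dry-box frame (z world), yaw of tool x rel dry-box x -> shift cm / rotvec in tool axes
    from scipy.spatial.transform import Rotation as Ro
    s=sensors.get_state(); R=np.array(s['eef_rot']); w=db2w(p,POSE)
    a=POSE[2]+yaw; c,q=np.cos(a),np.sin(a); T=np.array([[c,q,0],[q,-c,0],[0,0,-1]])
    x,y,al=POSE; d=s['ee_pos'][:2]-np.array([x,y]); 
    print('t',round(s['time_s'],2),'gap',round(s['finger_gap'],3),'F',np.round(s['ft_force'],1),'tcp db',np.round([np.cos(al)*d[0]+np.sin(al)*d[1],-np.sin(al)*d[0]+np.cos(al)*d[1],s['ee_pos'][2]],4),
     'shift cm',(R.T@(w-s['ee_pos'])*100).round(2),'rot',Ro.from_matrix(R.T@T).as_rotvec().round(4),'world',w.round(3))
E
python3 - <<'E'
from h import *
go((-.09,-.092,.2)); go((-.09,-.092,.2),np.pi/2)
E
```

```text
t 0.1 gap 1.004 F [ 0.2 -0.1  0.8] tcp db [-0.5608 -0.5347  0.2137] shift cm [ 46.42 -44.96   1.47] rot [-0.0017 -0.0004 -0.0149] world [0.481 0.003 0.2  ]
t 0.1 gap 1.004 F [ 0.2 -0.1  0.8] tcp db [-0.5608 -0.5347  0.2137] shift cm [ 46.42 -44.96   1.47] rot [-1.0000e-03 -1.6000e-03 -1.5857e+00] world [0.481 0.003 0.2  ]
```

>>> drive_tool(commands=[2.3,-2.2,0,0,0,0,0.5,2.3,-2.2,0,0,0,0,0.5,2.3,-2.2,0,0,0,0,0.5,2.3,-2.2,0,0,0,0,0.5,2.3,-2.2,0,0,0,0,0.5,2.3,-2.2,0,0,0,0,0.5,2.3,-2.2,0,0,0,0,0.5,2.3,-2.2,0,0,0,0,0.5,2.3,-2.2,0,0,0,0,0.5,2.3,-2.2,0,0,0,0,0.5,2.3,-2.2,0,0,0,0,0.5,2.3,-2.2,0,0,0,0,0.5,2.3,-2.2,0,0,0,0,0.5,2.3,-2.2,0,0,0,0,0.5,2.3,-2.2,0,0,0,0,0.5,2.3,-2.2,0,0,0,0,0.5,2.3,-2.2,0,0,0,0,0.5,2.3,-2.2,0,0,0,0,0.5,2.3,-2.2,0,0,0,0,0.5,2.3,-2.2,0,0,0,0,0.5])

```text
time_s: 1.77
ee_pos: [0.4796, -0.0068, 0.2143]
eef_rot: [[0.964, 0.265, -0.001], [0.265, -0.964, 0.0], [-0.0, -0.0, -1.0]]
ft_force: [0.6, 0.5, -1.2]
finger_gap: 0.496
```

>>> drive_tool(commands=[0,0,0,0,0,-0.12,0.5,0,0,0,0,0,-0.12,0.5,0,0,0,0,0,-0.12,0.5,0,0,0,0,0,-0.12,0.5,0,0,0,0,0,-0.12,0.5,0,0,0,0,0,-0.12,0.5,0,0,0,0,0,-0.12,0.5,0,0,0,0,0,-0.12,0.5,0,0,0,0,0,-0.12,0.5,0,0,0,0,0,-0.12,0.5,0,0,0,0,0,-0.12,0.5,0,0,0,0,0,-0.12,0.5,0,0,0,0,0,-0.12,0.5,0,0,0,0,0,0,0.5])

```text
time_s: 2.93
ee_pos: [0.479, -0.0084, 0.2141]
eef_rot: [[-0.257, 0.966, -0.001], [0.966, 0.257, 0.0], [0.0, -0.001, -1.0]]
ft_force: [-0.3, -0.6, 0.6]
finger_gap: 0.499
```

```bash
python3 - <<'E'
from h import *
go((-.09,-.092,.2),np.pi/2)
E
```

```text
t 2.93 gap 0.499 F [-0.3 -0.6  0.6] tcp db [-0.0948 -0.102   0.2141] shift cm [1.01 0.45 1.41] rot [-0.0008 -0.0005 -0.0228] world [0.481 0.003 0.2  ]
```

>>> drive_tool(commands=[0.5,0.2,0.7,0,0,-0.023,0.5,0.5,0.2,1.5,0,0,0,0.5,0,0,3,0,0,0,0.5,0,0,3,0,0,0,0.5,0,0,3,0,0,0,0.5,0,0,1.5,0,0,0,0.5,0,0,0.7,0,0,0,0.5,0,0,0,0,0,0,0.5])

```text
time_s: 3.6
ee_pos: [0.4789, 0.0029, 0.0786]
eef_rot: [[-0.275, 0.961, -0.004], [0.961, 0.275, 0.001], [0.002, -0.004, -1.0]]
ft_force: [-0.2, -0.2, -0.1]
finger_gap: 0.501
```

```bash
python3 - <<'E'
from h import *
go((-.09,.0065,.078),np.pi/2)
shot('top','top1');shot('side','side1')
a=cv2.imread('pics/top1.png')[160:310,180:330];b=cv2.imread('pics/side1.png')[130:280,180:380]
cv2.imwrite('pics/c2.png',np.hstack([cv2.resize(a,(400,400),interpolation=cv2.INTER_CUBIC),cv2.resize(b,(400,300),interpolation=cv2.INTER_CUBIC) if 0 else cv2.copyMakeBorder(cv2.resize(b,(400,300),interpolation=cv2.INTER_CUBIC),0,100,0,0,0)]))
E
```

```text
t 3.6 gap 0.501 F [-0.2 -0.2 -0.1] tcp db [-0.0917 -0.0912  0.0786] shift cm [9.77 0.13 0.08] rot [-0.0036 -0.0021 -0.0041] world [0.453 0.097 0.078]
```

View pics/c2.png

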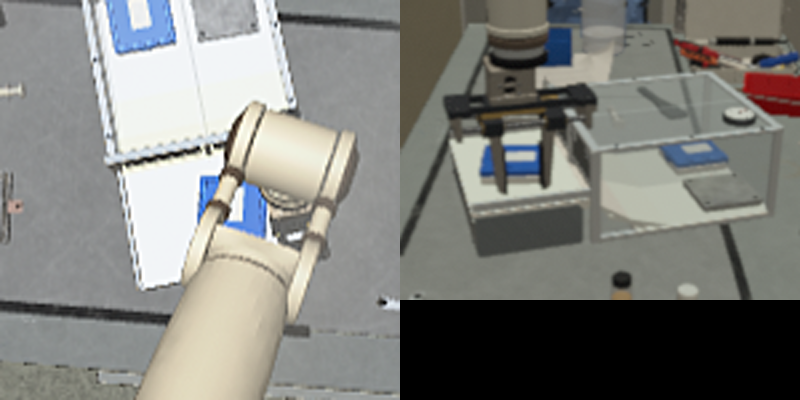

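>>> drive_tool(commands=[0.5,0,0,0,0,-0.004,0.5,0.5,0,0,0,0,0,0.5,0.5,0,0,0,0,0,0.5,0.5,0,0,0,0,0,0.5,0.5,0,0,0,0,0,0.5,0.5,0,0,0,0,0,0.5,0.5,0,0,0,0,0,0.5,0.5,0,0,0,0,0,0.5,0.5,0,0,0,0,0,0.5,0.5,0,0,0,0,0,0.5,0.5,0,0,0,0,0,0.5,0.5,0,0,0,0,0,0.5,0.5,0,0,0,0,0,0.5,0.5,0,0,0,0,0,0.5,0.5,0,0,0,0,0,0.5,0.5,0,0,0,0,0,0.5,0.4,0,0,0,0,0,0.5,0.3,0,0,0,0,0,0.5,0.2,0,0,0,0,0,0.5,0.1,0,0,0,0,0,0.5])

```text
time_s: 5.37
ee_pos: [0.4551, 0.0889, 0.0805]
eef_rot: [[-0.28, 0.96, -0.0], [0.96, 0.28, 0.0], [0.0, -0.0, -1.0]]
ft_force: [0.1, -1.0, 0.1]
finger_gap: 0.501
```

```bash
cat >> h.py <<'E'
def blue(name,near=True):
    im=shot('top',name); hsv=cv2.cvtColor(im,cv2.COLOR_RGB2HSV)
    m=cv2.inRange(hsv[128:276,195:310],(98,80,60),(125,255,255));m=cv2.morphologyEx(m,cv2.MORPH_CLOSE,np.ones((7,7)))
    cs,_=cv2.findContours(m,cv2.RETR_EXTERNAL,cv2.CHAIN_APPROX_NONE)
    for k in cs:
        if cv2.contourArea(k)<60: continue
        v=k[:,0,1].mean()+128; z=.094 if v>205 else .034
        P=np.array([onz('top',q[0][0]+195,q[0][1]+128,z)[:2] for q in k])-POSE[:2]
        c,s=np.cos(POSE[2]),np.sin(POSE[2]); P=P@np.array([[c,-s],[s,c]])*1000
        r=cv2.minAreaRect(P.astype(np.float32)); print('blue db mm',np.round(r[0],1),np.round(r[1],1),round(r[2],1),'ext',P.min(0).round(1),P.max(0).round(1))
    return im
E
python3 - <<'E'
from h import *
go((-.09,.0065,.078),np.pi/2); im=blue('top2'); shot('side','side2')
b=cv2.imread('pics/side2.png')[130:280,180:380]
cv2.imwrite('pics/c3.png',np.hstack([cv2.resize(im[160:310,180:330,::-1],(400,400),interpolation=cv2.INTER_CUBIC),cv2.copyMakeBorder(cv2.resize(b,(400,300),interpolation=cv2.INTER_CUBIC),0,100,0,0,0)]))
E
```

```text
t 5.37 gap 0.501 F [ 0.1 -1.   0.1] tcp db [-0.0905 -0.0019  0.0805] shift cm [0.84 0.05 0.25] rot [-0.0002 -0.0001  0.0015] world [0.453 0.097 0.078]
blue db mm [-123.1   61.3] [100.3  58.9] 43.6 ext [-148.1    9.6] [-67.3  96.9]
blue db mm [214.1  61.3] [90.7 87.9] 0.2 ext [168.8  17.2] [259.6 105.2]
```

View pics/c3.png

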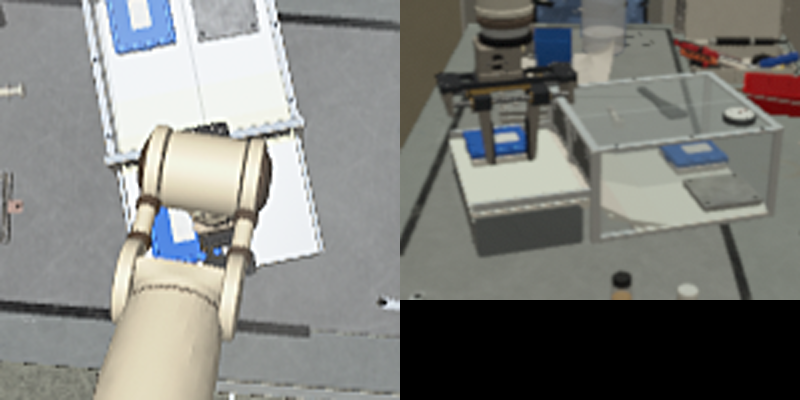

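>>> drive_tool(commands=[0.25,0,0.1,0,0,0,0.5,0.25,0,0.1,0,0,0,0.5,0.2,0,0,0,0,0,0.5,0.1,0,0,0,0,0,0.5,0.05,0,0,0,0,0,0.5,0,0,0,0,0,0,0.5])

```text
time_s: 5.97
ee_pos: [0.4527, 0.097, 0.0785]
eef_rot: [[-0.28, 0.96, -0.0], [0.96, 0.28, 0.0], [0.0, -0.0, -1.0]]
ft_force: [0.4, -0.3, 0.8]
finger_gap: 0.501
```

>>> drive_tool(commands=[-0.5,0,0,0,0,0,0.5,-1.5,0,0,0,0,0,0.5,-2,0,-1,0,0,0,0.5,0,0,-3,0,0,0,0.5,0,0,-3.5,0,0,0,0.5,0,0,-3.5,0,0,0,0.5,0,-3,-1,0,0,0,0.5,0,-3.5,0,0,0,0,0.5,0,-3.5,0,0,0,0.12,0.5,0,0,0,0,0,0.12,0.5,0,0,0,0,0,0.12,0.5,0,0,0,0,0,0.12,0.5,0,0,0,0,0,0.12,0.5,0,0,0,0,0,0.12,0.5,0,0,0,0,0,0.12,0.5,0,0,0,0,0,0.12,0.5,0,0,0,0,0,0.12,0.5,0,0,0,0,0,0.12,0.5])

```text
time_s: 7.47
ee_pos: [0.368, 0.0302, 0.1985]
eef_rot: [[0.797, 0.604, -0.0], [0.604, -0.797, 0.0], [-0.0, -0.0, -1.0]]
ft_force: [0.2, -0.6, 0.5]
finger_gap: 0.499
```

```bash
python3 - <<'E'
from h import *
go((-.185,.0615,.17)); im=blue('top3'); shot('side','side3')
b=cv2.imread('pics/side3.png')[130:280,180:380]
cv2.imwrite('pics/c4.png',np.hstack([cv2.resize(im[160:310,180:330,::-1],(400,400),interpolation=cv2.INTER_CUBIC),cv2.copyMakeBorder(cv2.resize(b,(400,300),interpolation=cv2.INTER_CUBIC),0,100,0,0,0)]))
E
```

```text
t 7.47 gap 0.499 F [ 0.2 -0.6  0.5] tcp db [-0.1905 -0.034   0.1985] shift cm [ 3.93 -8.72  2.85] rot [-4.000e-04  1.000e-04  3.659e-01] world [0.347 0.123 0.17 ]
blue db mm [-103.7   63.3] [85.1 88.4] 89.5 ext [-147.8   20.4] [-59.5 106. ]
blue db mm [214.1  61.3] [90.7 87.9] 0.2 ext [168.8  17.2] [259.6 105.2]
```

View pics/c4.png

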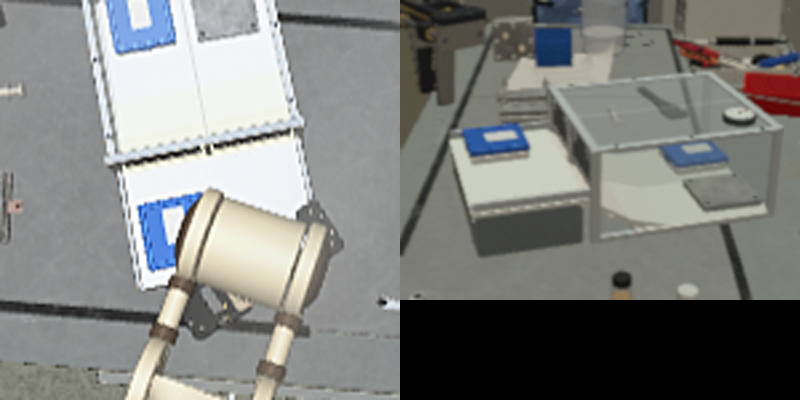

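>>> drive_tool(commands=[0,0,0,0,0,0.122,0.5,0,0,0,0,0,0.122,0.5,0,0,0,0,0,0.122,0.5,0.5,-1.5,0,0,0,0,0.5,0,-3,0,0,0,0,0.5,0,-3,0,0,0,0,0.5,0,-1.5,0,0,0,0,0.5,0,-0.55,0,0,0,0,0.5,0,0,0,0,0,0,0.5])

```text
time_s: 8.32
ee_pos: [0.3455, 0.1239, 0.1986]
eef_rot: [[0.957, 0.289, 0.0], [0.289, -0.957, -0.0], [-0.0, 0.0, -1.0]]
ft_force: [-0.1, -0.3, -0.3]
finger_gap: 0.499
```

```bash
python3 - <<'E'
from h import *
go((-.185,.0615,.078))
E
```

```text
t 8.32 gap 0.499 F [-0.1 -0.3 -0.3] tcp db [-0.186   0.0623  0.1986] shift cm [ 0.1   0.08 12.06] rot [0.     0.     0.0106] world [0.347 0.123 0.078]
```

>>> drive_tool(commands=[0,0.1,2,0,0,0.0106,0.5,0,0,3,0,0,0,0.5,0,0,3,0,0,0,0.5,0,0,2.5,0,0,0,0.5,0,0,1.5,0,0,0,0.5,0,0,0,0,0,0,0.5,0.5,0,0,0,0,0,0.5,0.5,0,0,0,0,0,0.5,0.5,0,0,0,0,0,0.5,0.5,0,0,0,0,0,0.5,0.5,0,0,0,0,0,0.5,0.5,0,0,0,0,0,0.5,0.5,0,0,0,0,0,0.5,0.5,0,0,0,0,0,0.5,0.5,0,0,0,0,0,0.5,0.5,0,0,0,0,0,0.5,0.5,0,0,0,0,0,0.5,0.5,0,0,0,0,0,0.5,0.3,0,0,0,0,0,0.5,0.1,0,0,0,0,0,0.5])

```text
time_s: 9.98
ee_pos: [0.408, 0.1401, 0.0786]
eef_rot: [[0.962, 0.275, 0.0], [0.275, -0.962, -0.0], [0.0, 0.0, -1.0]]
ft_force: [-1.1, -0.9, 1.3]
finger_gap: 0.5
```

```bash
python3 - <<'E'
from h import *
go((-.05,.0615,.078)); im=blue('top4'); shot('side','side4')
b=cv2.imread('pics/side4.png')[130:280,180:380]
cv2.imwrite('pics/c5.png',np.hstack([cv2.resize(im[160:310,180:330,::-1],(400,400),interpolation=cv2.INTER_CUBIC),cv2.copyMakeBorder(cv2.resize(b,(400,300),interpolation=cv2.INTER_CUBIC),0,100,0,0,0)]))
E
```

```text
t 9.98 gap 0.5 F [-1.1 -0.9  1.3] tcp db [-0.1214  0.0603  0.0786] shift cm [ 7.14 -0.15  0.06] rot [ 0.     -0.0001 -0.0045] world [0.476 0.161 0.078]
blue db mm [214.1  61.5] [90.7 88.2] 0.3 ext [168.8  17.2] [259.6 105.5]
```

View pics/c5.png

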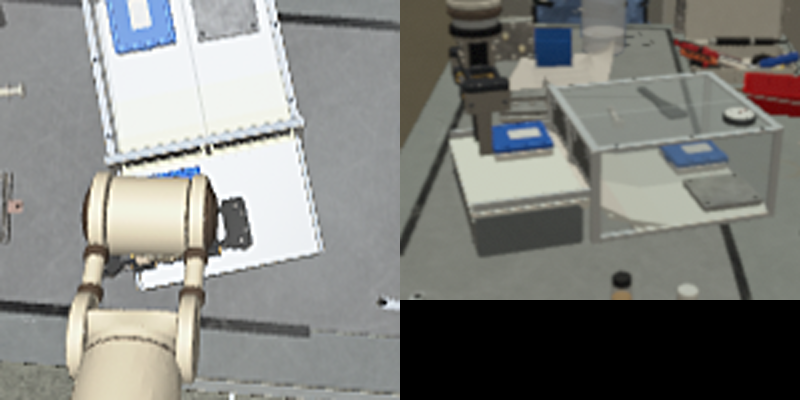

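>>> drive_tool(commands=[0.5,-0.05,0,0,0,-0.0045,0.5,0.5,-0.05,0,0,0,0,0.5,0.5,0,0,0,0,0,0.5,0.5,0,0,0,0,0,0.5,0.5,0,0,0,0,0,0.5,0.5,0,0,0,0,0,0.5,0.5,0,0,0,0,0,0.5,0.5,0,0,0,0,0,0.5,0.5,0,0,0,0,0,0.5,0.5,0,0,0,0,0,0.5,0.5,0,0,0,0,0,0.5,0.5,0,0,0,0,0,0.5,0.5,0,0,0,0,0,0.5,0.5,0,0,0,0,0,0.5,0.2,0,0,0,0,0,0.5,0,0,0,0,0,0,0.5,0,0,0,0,0,0,0.5])

```text
time_s: 11.5
ee_pos: [0.4767, 0.161, 0.0787]
eef_rot: [[0.96, 0.279, 0.001], [0.279, -0.96, 0.0], [0.001, 0.0, -1.0]]
ft_force: [0.9, -0.5, 0.4]
finger_gap: 0.502
```

```bash
python3 - <<'E'
from h import *
go((-.03,.0615,.078)); im=blue('top5'); shot('side','side5')
b=cv2.imread('pics/side5.png')[130:280,180:380]
cv2.imwrite('pics/c6.png',np.hstack([cv2.resize(im[130:280,180:330,::-1],(400,400),interpolation=cv2.INTER_CUBIC),cv2.copyMakeBorder(cv2.resize(b,(400,300),interpolation=cv2.INTER_CUBIC),0,100,0,0,0)]))
E
```

```text
t 11.5 gap 0.502 F [ 0.9 -0.5  0.4] tcp db [-0.0496  0.0613  0.0787] shift cm [ 1.96 -0.02  0.07] rot [ 0.     -0.0005 -0.0001] world [0.496 0.167 0.078]
blue db mm [86.8 62.3] [88.2 29.7] 89.9 ext [72.  18.2] [101.7 106.4]
blue db mm [214.1  61.5] [90.7 88.2] 0.3 ext [168.8  17.2] [259.6 105.5]
```

View pics/c6.png

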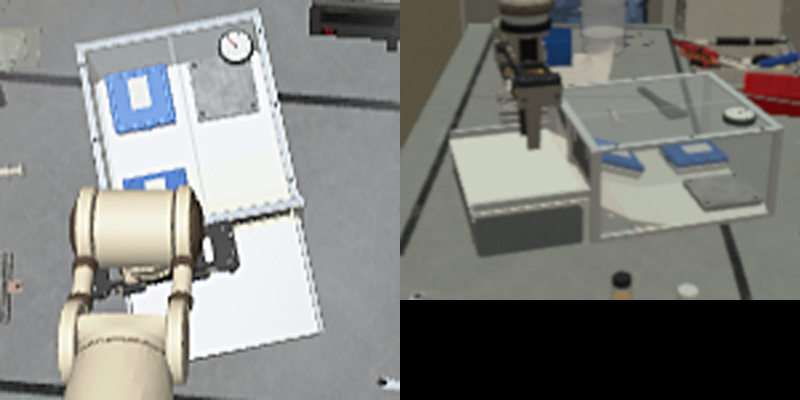

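The box has slid down inside. I'll draw back, raise the arm and check.

>>> drive_tool(commands=[-1.5,0,0,0,0,0,0.5,-3,0,0,0,0,0,0.5,-3,0,-1,0,0,0,0.5,-3,0,-3,0,0,0,0.5,-2,0,-3.5,0,0,0,0.5,0,0,-3.5,0,0,0,0.5,0,3,-2,0,0,0,0.5,0,4,0,0,0,0,0.5,0,4,0,0,0,0,0.5,0,4,0,0,0,0,0.5,0,4,0,0,0,0,0.5,0,4,0,0,0,0,0.5,0,4,0,0,0,0,0.5,0,0,0,0,0,0,0.5])

```text
time_s: 12.77
ee_pos: [0.4331, -0.1387, 0.2082]
eef_rot: [[0.962, 0.273, 0.001], [0.273, -0.962, -0.003], [0.0, 0.003, -1.0]]
ft_force: [0.3, 1.1, -0.2]
finger_gap: 0.501
```

```bash
python3 - <<'E'
from h import *
go((-.03,.0615,.078)); im=blue('top6'); im2=shot('side','side6')
a=cv2.resize(im[130:280,180:330,::-1],(400,400),interpolation=cv2.INTER_CUBIC)
b=cv2.resize(im2[150:260,190:390,::-1],(400,220),interpolation=cv2.INTER_CUBIC)
cv2.imwrite('pics/c7.png',np.hstack([a,cv2.copyMakeBorder(b,0,180,0,0,0)]))
o=np.array(POSE[:2])
# plate motion: template difference
print('plate diff',np.abs(cv2.imread('pics/top0.png').astype(int)-im[:,:,::-1])[150:178,252:280].mean())
# side-view blue box points on lid top plane vs tilted
hsv=cv2.cvtColor(im2,cv2.COLOR_RGB2HSV);m=cv2.inRange(hsv,(98,80,60),(125,255,255))
cs,_=cv2.findContours(m[180:240,230:350],cv2.RETR_EXTERNAL,cv2.CHAIN_APPROX_NONE)
for k in cs:
    if len(k)>15: print('side',cv2.boundingRect(k+np.array([230,180])))
for n,x in(('x50',.05),('x60',.06),('x70',.07)): print(n,proj('side',db2w((x,.0615,.05),POSE)),proj('top',db2w((x,.0615,.05),POSE)))
E
```

```text
t 12.77 gap 0.501 F [ 0.3  1.1 -0.2] tcp db [-0.1752 -0.2143  0.2082] shift cm [ 14.36 -27.71  12.94] rot [ 0.0029 -0.     -0.0058] world [0.496 0.167 0.078]
blue db mm [166.1  61.8] [ 88.7 188. ] 89.3 ext [72.  17.2] [259.6 107.1]
plate diff 1.5739795918367347
side (283, 200, 61, 14)
x50 [276.59179007 204.91821115] [239.37512312 206.96157569]
x60 [279.66340237 204.54829375] [238.89199633 204.37769398]
x70 [282.72246083 204.17989141] [238.41019628 201.801372  ]
```

View pics/c7.png

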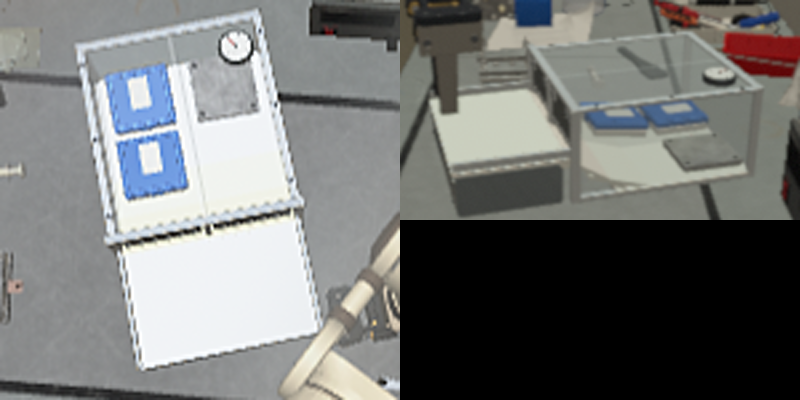

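The box now lies flat on the bay floor just in front of its mate, at about x = 116 mm and y = 62 mm. The flap line is clear, the plate hasn't moved, and the arm is clear. I'll let it settle, check for motion, and then hand in.

>>> drive_tool(commands=[0,0,0,0,0,0,0.5,0,0,0,0,0,0,0.5,0,0,0,0,0,0,0.5,0,0,0,0,0,0,0.5,0,0,0,0,0,0,0.5,0,0,0,0,0,0,0.5,0,0,0,0,0,0,0.5,0,0,0,0,0,0,0.5])

```text
time_s: 13.53
ee_pos: [0.4322, -0.1329, 0.2081]
eef_rot: [[0.96, 0.279, 0.0], [0.279, -0.96, -0.0], [0.0, 0.0, -1.0]]
ft_force: [0.4, -0.0, 0.5]
finger_gap: 0.499
```

```bash
python3 - <<'E'
from h import *
p=cv2.imread('pics/top6.png').astype(int); q=cv2.imread('pics/side6.png').astype(int)
im=blue('top7')[:,:,::-1]; im2=shot('side','side7')[:,:,::-1]
print('bay diff',np.abs(im-p)[130:225,205:290].max(),np.abs(im2-q)[160:250,255:370].max())
# clear of flaps: compare flap region with the start in the side view
print('flap diff',np.abs(im2.astype(int)-cv2.imread('pics/side0.png'))[180:235,255:283].mean())
print(workorder.finish_job())
E
```

```text
blue db mm [166.1  61.8] [ 88.7 188. ] 89.3 ext [72.  17.2] [259.6 107.1]
bay diff 4 7
flap diff 1.6545454545454545
the job is handed in; nothing more can be done
None
```

The membrane box is in the left bay with its mate, and the job is handed in at about 13.6 s of the 40 s allowed; no verdict was reported. I pushed it sideways with the half-open fingertips until it stood square in front of the bay. Then I pushed it through the flap until it slid down inside, and drew back.

**Final checks from the pictures:**
- **Box:** it lies flat on the bay floor just in front of its mate, at about x = 116 mm and y = 62 mm of the dry box. It was not moving between the last two pictures. In the final mask the two blue lids merged into one outline, so I took the box's position from that outline's near edge.
- **Mate:** it last measured x = 214 mm, the same as before the push.
- **Flaps:** they look shut. The area around them in the side view matches the starting picture apart from slight noise. I did not measure their angle directly.
- **Plate:** its area in the top view is unchanged.
- **Bench items:** I did not check these one by one, but the arm kept at least 70 mm above the bench.
- **Robot:** it stood clear of everything, with about 0 N on the wrist.

No check failed or disagreed.

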